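# Run a handwheel round and snap its hub cap on

## Robot

A 7-joint arm with a two-finger parallel gripper is mounted at the origin on a cart in front of the work surface, level with it; the furniture and walls round the work are solid. World frame = base frame: x ahead of the robot, y to its left, z up, the work surface at z = 0. Lengths are in m, angles in rad, forces in N, time in s.
With the tool pointing down it reaches from about 0.425 to 0.825 m from the base axis. Payload 3.6 kg.
Tool frame: the origin (TCP) lies where the fingers leave the gripper's body, on its centre line; the fingertips stand 73 mm ahead of it and the grasp point (between the pads) lies 54 mm ahead of it; x points along the fingers, y is the direction in which the jaws open and shut, and the axes are right-handed (so a half turn about x gives the same grasp; the last joint's range is limited). The gripper opens to 85 mm and grips with 20 to 120 N. Pads are 22 mm wide; open, the fingers measure 114 mm over their backs; the gripper's body (76 mm by 85 mm) begins 54 mm behind the grasp point. The pads swing forward as they close: fully open they stand 13 mm farther back than shut.
Start: joints at [1.198, 0.615, -0.013, 1.423, 0.008, 1.103, -0.04], TCP at [0.221, -0.611, 0.304] pointing down, gripper open.
Joint ranges: [-3.12, 3.12], [-0.3, 2.06], [-1.34, 1.32], [0.26, 2.42], [-1.36, 4.5], [0.01, 1.98], [-2.84, 2.84]. Speed limits (rad/s): [2.79, 2.79, 3.14, 3.14, 3.14, 3.14, 3.14].

## Interface

Orientations are given as a unit quaternion [x, y, z, w].
In Python, from station import arm, snapshot, camera_info, ticket gives the robot as it stands. Calls block until the motion is done:
- arm.movep(position, orientation): joint-space move of the TCP to a pose.
- arm.line_to(position, velocity=0.15, ori=None): straight line of the TCP; ori=None keeps the orientation; velocity is the mean speed in m/s.
- arm.move_j(angles): joint-space move.
- arm.move_gripper(opening, effort=None): opening from 0.0 (shut) to 1.0 (fully open); effort is the grip in N (None keeps the last); returns when the fingers have stopped.
- arm.pause(seconds).
- arm.ik(position, orientation): joint angles nearest the present ones, or None.
- snapshot(name): name is "scene" or "top" or "wrist"; returns the picture (480x640x3 uint8, blue, green, red); there is no depth.
- camera_info(name): a dict with "fx", "fy", "cx", "cy" (pixels), "R" (3x3) and "t" (3): a world point X has camera coordinates R X + t; the wrist camera has in their place "T_tool_cam" (4x4, takes a point from camera to tool coordinates, whose origin is the TCP and whose axes are the tool frame's). Camera axes: x right, y down, z forward; pixel columns grow to the right and rows downward; lengths in m; the calibration is good to about 2 mm. A picture is of the moment at which its call begins: read the wrist's pose just before it. camera_info takes no time and is no camera call.
A pose or a line that the arm cannot do raises arm.MotionError and nothing moves.
- ticket.finish_job(): hands the job in, once; it reports no verdict.
Readings, each from a call of its own:
- arm.read_time(): time.
- arm.read_joint_positions(): joint angles.
- arm.read_dq(): joint speeds.
- arm.read_effort(): joint torques, N m.
- arm.read_tool_pos(): TCP position.
- arm.read_eef_rot(): TCP orientation.
- arm.read_ft_force(): force on the tool from outside, world axes, zero at the start.
- arm.read_wrist_torque(): the same for the moment, N m.
- arm.read_opening(): opening from 0.0 (shut) to 1.0 (fully open).
Only numpy, scipy, OpenCV 4.12 (cv2) and the standard library are available. Lean on these libraries where they do the work, as an engineer would, in place of code of your own. Each camera call takes 0.05 s, during which the arm holds its last target.

## Task

Check that the handwheel runs free: by its crank handle turn it clockwise (seen from above) past the pointer post, once right round, and stop with the handle back at the pointer. Then take the smaller of the two black caps, press it open end down onto the stud in the middle of the wheel until it clicks, and keep pressing it down firmly onto the hub: finish while still holding it pressed, without letting go. Leave the other cap, sanding block and wood offcuts where they are.

Things in the scene. Friction and masses are not known exactly. Their poses are not given: they have to be found in the camera images.
- feed_unit: grey cast foot of the handwheel unit, 130x130x12 mm, bolted to the bench (it does not move); origin at the centre of its underside on the bench, under the wheel's axis, which is vertical; z up. The pointer lies along its -x axis. The wheel above it is 154 mm across, its rim top 59 mm over the bench
- handwheel (a joint): turn of the wheel in rad, growing clockwise seen from above; 0 and 2*pi = the crank handle stands at the pointer. It starts 0.25 to 1.2 short of the pointer (negative) and shall end at 2*pi (6.28). It turns freely with about 0.1 N m of friction (1.5 N at the handle) and stays where it is left
- crank_handle (a point): middle of the upright black crank handle on the wheel's rim, 70 mm from the axis: a sleeve 17 mm in diameter that spins freely on its pin, from 20 mm below to 17.5 mm above this point (pin top 17.5 mm above); this point is 81.5 mm over the bench
- index_pointer (a point): top of the small steel pointer post that stands on the foot outside the rim, 94 mm from the axis, 40 mm over the bench (lower than the rim)
- stud_base (a point): on the wheel's axis, at the flat round hub face (33 mm in diameter, 70 mm over the bench) on which the cap seats. The steel stud stands 19 mm up from here, 17 mm in diameter with a tapered tip; four sprung balls stick 3.8 mm out of it, 8.5 mm above the face
- hub_face: that hub face, a stiff sprung steel washer on the wheel (gives 0.3 mm at 10 N); origin on the axis, 10 mm under the face
- hub_cap: the smaller black cap: 36 mm in diameter, 28 mm high, 20 to 42 g, hollow and open below, with a lip 21 mm wide inside its mouth; lies open end down on the bench. Origin at the centre of its lower edge, z up. Over the stud it first meets the balls with its origin about 11 mm above stud_base; pressing takes about 9 N (up to 14) to get past them, at about 6 to 9 mm it clicks, the force drops, and it comes to sit with its origin at stud_base (0 mm)
- wide_cap: the other black cap, 54 mm in diameter, 23 mm high; not needed. Origin at the centre of its underside
- sanding_block: brown sanding block, 64x112x36 mm, bystander; origin at the centre of its underside
- offcut_0: long wood offcut, 45x130x30 mm, bystander; origin at the centre of its underside
- offcut_1: flat wood offcut, 60x90x22 mm, bystander; origin at the centre of its underside
There are look-alikes about, which are no part of the job. What is shaped like the hub_cap but orange is not meant.

How it is judged:
By the outcome, as a careful person would: the job done as asked, in the order asked, and still so for the second after the job is handed in, while the arm keeps its last pose, push and grip.
It also fails if it takes over 72 s, if anything falls off the work surface, if the arm or the gripper's body presses on something with over 40 N, if the wrist force passes 120 N, or if a joint passes its speed limit or range.

## Working session

There is one attempt and no reset: what is moved stays moved. The work goes in short steps, each a Python script; the robot and the scene stay as the last script left them, time stands still between calls to the robot, and variables do not carry over. Pictures are saved under pics/ and viewed, and the job is handed in when it is done.

```bash
mkdir -p pics; ls; python3 - <<'E'
from station import arm, snapshot, camera_info, ticket
import cv2
print(arm.read_time(), arm.read_tool_pos(), arm.read_eef_rot(), arm.read_opening())
for n in ["scene","top","wrist"]:
    cv2.imwrite(f"pics/{n}0.png", snapshot(n)); print(n, camera_info(n))
E
```

```text
pics
0.0 [ 0.22074161 -0.61073983  0.30272914] [-0.69631992 -0.12292208  0.69667698 -0.12111938] 1.0006965558125582
scene {'fx': 590.061171215105, 'fy': 590.061171215105, 'cx': 330.963920919988, 'cy': 242.4172191240671, 'R': array([[ 0.9043334 , -0.42680847,  0.00395214],
       [-0.32642784, -0.69755062, -0.63786205],
       [ 0.27500174,  0.57554987, -0.7701405 ]]), 't': array([-0.51823059,  0.18115351,  0.94704234])}
top {'fx': 536.5479511643665, 'fy': 536.5479511643665, 'cx': 312.21003748974584, 'cy': 232.5064225793626, 'R': array([[-0.01489214, -0.99959354, -0.02431012],
       [-0.98752304,  0.01851553, -0.15638228],
       [ 0.15676883,  0.02167793, -0.98739739]]), 't': array([-0.04823889,  0.5481449 ,  0.8646467 ])}
wrist {'fx': 388.94738635558394, 'fy': 388.94738635558394, 'cx': 322.63595347561784, 'cy': 238.69751993094036, 'T_tool_cam': array([[ 6.33847475e-04, -3.08139491e-01,  9.51340976e-01,
        -6.94514499e-02],
       [ 9.99999799e-01,  1.76873869e-04, -6.08977788e-04,
         1.74558821e-03],
       [ 1.93827464e-05,  9.51341171e-01,  3.08139541e-01,
        -7.90245877e-02],
       [ 0.00000000e+00,  0.00000000e+00,  0.00000000e+00,
         1.00000000e+00]])}
```

View pics/scene0.png

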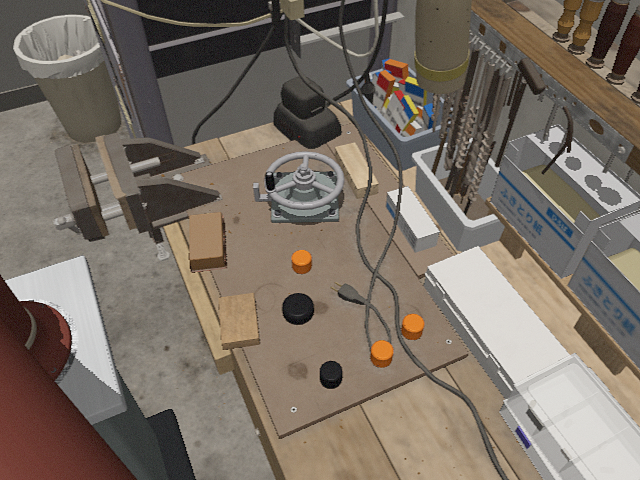

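View pics/top0.png

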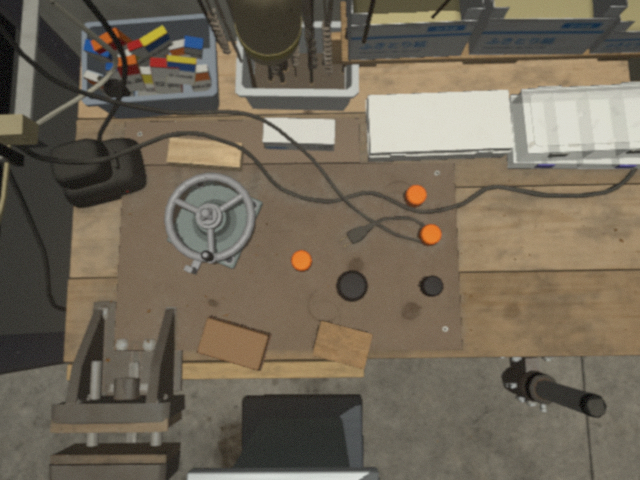

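View pics/wrist0.png

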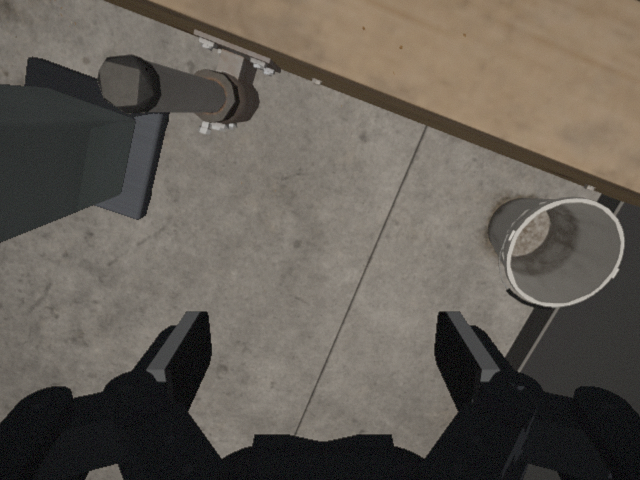

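The scene view shows two black caps at (298,308), large, and (331,375), small. There are orange look-alikes at (302,261), (381,353) and (413,326). The wheel is at (305,182), with its handle at (269,181) and the pointer at (257,192). In the top view the small black cap is at (431,286) and the wide one at (352,286). Enlarged crops next, to confirm.

```bash
python3 - <<'E'
import cv2, numpy as np
t=cv2.imread("pics/top0.png"); s=cv2.imread("pics/scene0.png")
a=cv2.resize(t[165:285,150:270],(400,400),interpolation=cv2.INTER_CUBIC)
b=cv2.resize(t[240:330,320:460],(400,257),interpolation=cv2.INTER_CUBIC)
c=cv2.resize(s[140:240,240:360],(400,333),interpolation=cv2.INTER_CUBIC)
d=cv2.resize(s[280:400,270:430],(400,300)[:2],interpolation=cv2.INTER_CUBIC)
o=np.zeros((600,800,3),np.uint8)
o[:400,:400]=cv2.resize(a,(400,400));o[400:600,:400]=cv2.resize(b,(400,200));o[:333-33,400:]=cv2.resize(c,(400,300));o[300:600,400:]=d
cv2.imwrite("pics/crop0.png",o)
E
```

```text
(no output)
```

View pics/crop0.png

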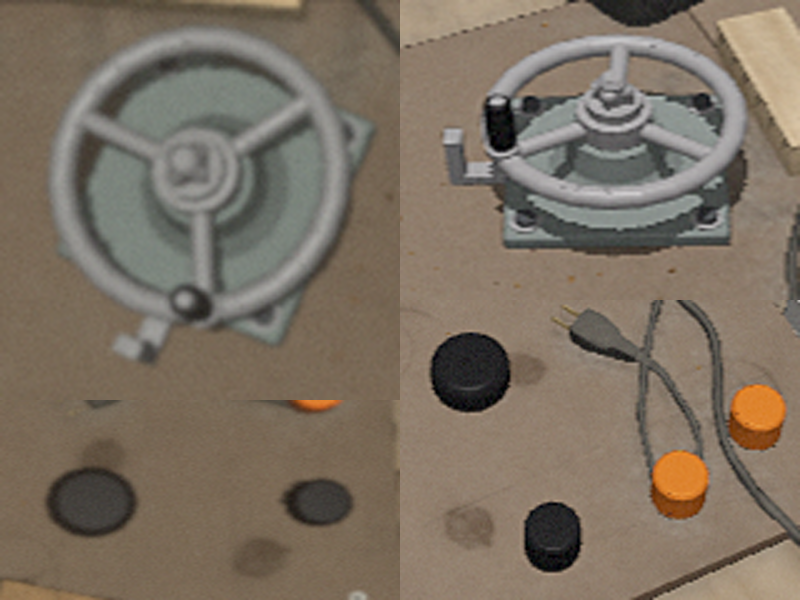

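The enlarged crop confirms the hub_cap is the small black cap, at top (431,286) and scene (331,375). The black cap at top (352,286) is clearly wider and the other look-alikes are orange. The handle stands a little counter-clockwise of the pointer, seen from above.

```bash
cat > h.py <<'E'
from station import arm, snapshot, camera_info, ticket
import cv2, numpy as np
from scipy.spatial.transform import Rotation as Ro
def proj(n,X):
    c=camera_info(n); p=c["R"]@np.array(X)+c["t"]; return np.array([c["fx"]*p[0]/p[2]+c["cx"],c["fy"]*p[1]/p[2]+c["cy"]])
def ray(n,px,pose=None):
    c=camera_info(n); d=np.array([(px[0]-c["cx"])/c["fx"],(px[1]-c["cy"])/c["fy"],1.])
    if n=="wrist":
        p,q=pose; R=Ro.from_quat(q).as_matrix(); T=c["T_tool_cam"]
        return R@T[:3,3]+p, R@T[:3,:3]@d
    return -c["R"].T@c["t"], c["R"].T@d
def onplane(n,px,z,pose=None):
    o,d=ray(n,px,pose); return o+d*(z-o[2])/d[2]
def projw(X,pose):
    c=camera_info("wrist");p,q=pose;T=c["T_tool_cam"]
    t=Ro.from_quat(q).as_matrix().T@(np.array(X)-p); k=T[:3,:3].T@(t-T[:3,3])
    return np.array([c["fx"]*k[0]/k[2]+c["cx"],c["fy"]*k[1]/k[2]+c["cy"]])
def ori(yaw):  # tool x down, jaw axis y at yaw in world
    x=np.array([0,0,-1.]);y=np.array([np.cos(yaw),np.sin(yaw),0]);return Ro.from_matrix(np.c_[x,y,np.cross(x,y)]).as_quat()
E
python3 - <<'E'
from h import *
s=cv2.imread("pics/scene0.png"); t=cv2.imread("pics/top0.png")
def dark(im,box,th):
    x0,y0,x1,y1=box; g=im[y0:y1,x0:x1].max(2)<th
    n,l,st,c=cv2.connectedComponentsWithStats(g.astype(np.uint8)); i=1+np.argmax(st[1:,4]); return c[i]+[x0,y0],st[i]+[x0,y0,0,0,0]
for nm,im,box in [("top",t,(405,262,455,310)),("scene",s,(310,350,352,400))]:
    c,st=dark(im,box,75); print(nm,c,st,[onplane(nm,c,z).round(4) for z in (0.014,0.028)])
c,st=dark(t,(330,262,375,310),75);print("wide",onplane("top",c,0.02))
for nm,p in [("top",(207,256)),("scene",(269,173))]: print("handle top",onplane(nm,p,0.099))
for nm,p in [("top",(192,267)),("scene",(255.5,180))]: print("pointer",nm,onplane(nm,p,0.04))
for nm,p in [("top",(207.5,213)),("scene",(303,167))]: print("stud top",nm,onplane(nm,p,0.089))
for nm,p in [("top",(210,219)),("scene",(304.5,177))]: print("rim",nm,onplane(nm,p,0.052))
print(Ro.from_quat(arm.read_eef_rot()).as_matrix().round(3))
for p in [(265,180),(330,200),(240,150),(300,140)]: print(p, [proj("scene",onplane("top",p,z)).round() for z in (0,.1,.3)])
E
```

```text
top [430.7408377  285.62827225] [419 276  24  21 382] [array([ 0.4561, -0.258 ,  0.014 ]), array([ 0.4553, -0.2553,  0.028 ])]
scene [330.52963671 374.37476099] [320 361  23  28 523] [array([ 0.4511, -0.2567,  0.014 ]), array([ 0.448 , -0.2632,  0.028 ])]
wide [ 0.45841624 -0.12259139  0.02      ]
handle top [0.50381214 0.10822088 0.099     ]
handle top [0.50225564 0.11550287 0.099     ]
pointer top [0.49253026 0.14639314 0.04      ]
pointer scene [0.48983767 0.1679243  0.04      ]
stud top top [0.57505655 0.11073082 0.089     ]
stud top scene [0.56870936 0.11380649 0.089     ]
rim top [0.57206402 0.11451163 0.052     ]
rim scene [0.57486727 0.12372974 0.052     ]
[[-0.001  0.34  -0.94 ]
 [ 0.002 -0.94  -0.34 ]
 [-1.    -0.002 -0.   ]]
(265, 180) [array([362., 216.]), array([354., 187.]), array([333., 112.])]
(330, 200) [array([372., 267.]), array([363., 234.]), array([340., 149.])]
(240, 150) [array([377., 192.]), array([369., 165.]), array([348.,  93.])]
(300, 140) [array([411., 227.]), array([402., 197.]), array([377., 120.])]
```

```bash
python3 - <<'E'
from h import *
q=ori(-np.pi/2)
print(arm.ik([0.52,0.115,0.27],q))
arm.movep([0.52,0.115,0.27],q)
p,qq=arm.read_tool_pos(),arm.read_eef_rot()
cv2.imwrite("pics/w1.png",snapshot("wrist")); np.savez("w1.npz",p=p,q=qq)
print(arm.read_time(),p,qq,arm.read_ft_force(), arm.read_joint_positions())
E
```

```text
[-0.10133968  0.48035208 -0.23234557  1.80427911  0.1393278   0.87283482
 -1.96885728]
2.9667 [0.52034622 0.11396146 0.26998348] [ 7.07178126e-01 -8.28913071e-04 -7.07034809e-01 -4.35893651e-04] [-0.16341748  0.52247313 -0.69133166] [-0.1002611   0.48048474 -0.23142476  1.80408294  0.13943482  0.87284158
 -1.96879276]
```

View pics/w1.png

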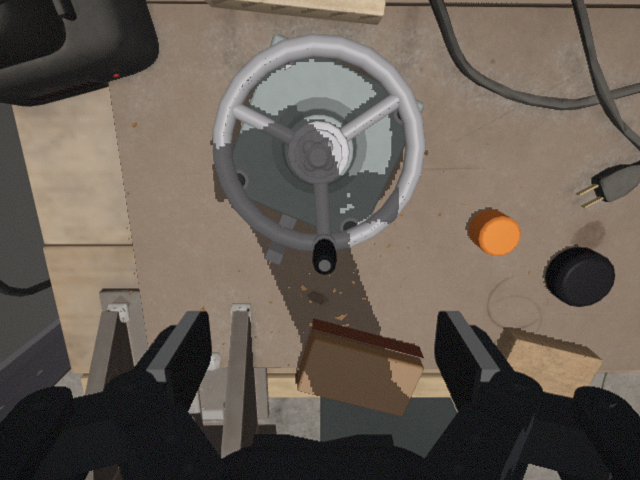

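```bash
python3 - <<'E'
import cv2, numpy as np
t=cv2.imread("pics/w1.png")
cv2.imwrite("pics/w1c.png",cv2.resize(t[30:290,200:440],(554,600),interpolation=cv2.INTER_CUBIC))
E
```

```text
(no output)
```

View pics/w1c.png

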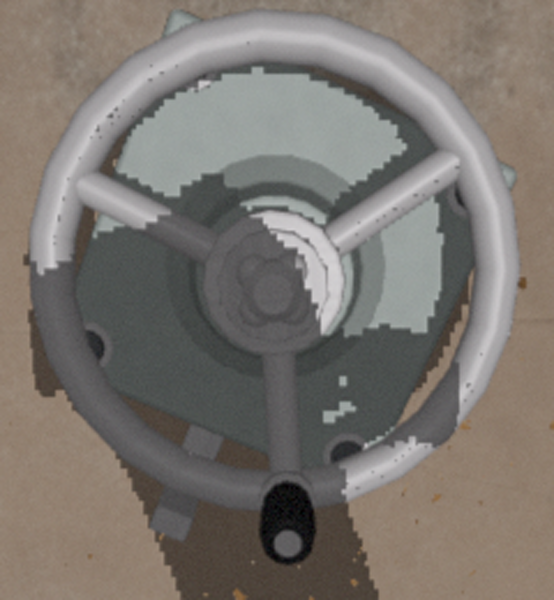

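```bash
python3 - <<'E'
from h import *
from scipy.optimize import least_squares
d=np.load("w1.npz"); pose=(d["p"],d["q"])
f=lambda u:np.array([200+u[0]/2.308,30+u[1]/2.308])
pts=[(31,270),(518,265),(275,10),(88,112),(462,105),(150,472),(225,506),(400,478)]
for z in (0.050,0.053):
    P=np.array([onplane("wrist",f(u),z,pose)[:2] for u in pts])
    r=least_squares(lambda x:np.hypot(*(P-x[:2]).T)-x[2],[.57,.115,.077]); print(z,r.x,r.fun.round(4))
c=r.x[:2]
for n,u,z in [("stud",(273,296),.089),("pin",(288,544),.099),("ptr",(172,521),.04)]:
    X=onplane("wrist",f(u),z,pose); v=X[:2]-c; print(n,X,np.hypot(*v),np.degrees(np.arctan2(v[1],v[0])))
print("hubface c",onplane("wrist",f((274,281)),.07,pose))
# scene/top crossing for refs
for nm in("top","scene"):
    print(nm,proj(nm,[*c,.089]))
E
```

```text
0.05 [0.57219552 0.11440756 0.07653282] [ 0.0008 -0.0004  0.0011 -0.0012 -0.0004 -0.0007  0.0003  0.0004]
0.053 [0.57248318 0.11438491 0.07573959] [ 0.0008 -0.0003  0.0011 -0.0012 -0.0004 -0.0007  0.0003  0.0004]
stud [0.57247235 0.11504806 0.089     ] 0.0006632360046852884 90.93540207540919
pin [0.50319144 0.11098464 0.099     ] 0.0693751217641375 -177.19064807929448
ptr [0.48832009 0.15193994 0.04      ] 0.09216184211431844 155.95274195679124
hubface c [0.57473482 0.11494539 0.07      ]
top [205.22935002 214.60356052]
scene [304.73032024 166.21799784]
```

```bash
cat >> h.py <<'E'
C=np.array([.5724,.1147]); R0=.070; Q=ori(-np.pi/2)
def hp(deg,z=.148): a=np.radians(deg); return [C[0]+R0*np.cos(a),C[1]+R0*np.sin(a),z]
E
python3 - <<'E'
from h import *
bad=[a for a in range(-210,190,15) if arm.ik(hp(a),Q) is None]; print("bad",bad)
arm.move_gripper(0.5,25)
arm.line_to(hp(-177.2,.19),0.2)
arm.line_to(hp(-177.2),0.08)
print(arm.read_time(),arm.read_tool_pos(),arm.read_ft_force())
arm.move_gripper(0.0,25)
print(arm.read_time(),arm.read_opening()*85,arm.read_ft_force())
cv2.imwrite("pics/w2.png",snapshot("wrist"))
E
```

```text
bad []
4.6917 [0.50285363 0.1114163  0.1483391 ] [ 0.83900703 -0.0447676  -0.67188357]
5.0417 15.49244242053422 [-0.98678199  0.58785082  3.50391953]
```

View pics/w2.png

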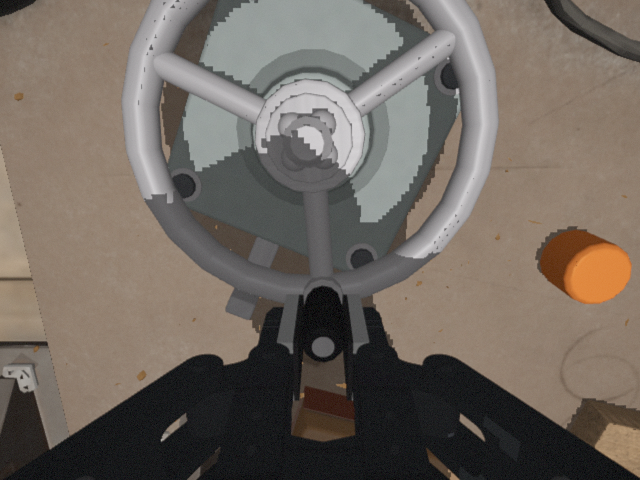

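The handle at (323,330) is held between the pads, and the opening reads 15.5 mm. Now I'll start turning and watch the force.

```bash
python3 - <<'E'
from h import *
a=182.8
for i in range(6):
    a-=10; arm.line_to(hp(a),0.08)
    p=arm.read_tool_pos(); v=p[:2]-C
    print(a,round(arm.read_time(),2),np.degrees(np.arctan2(v[1],v[0])).round(1),np.hypot(*v).round(4),arm.read_ft_force().round(1))
cv2.imwrite("pics/w3.png",snapshot("wrist")); print(p)
E
```

```text
172.8 5.39 171.8 0.0699 [-0.4  1.7  5.6]
162.8 5.69 161.8 0.0703 [-1.7  2.8  6.1]
152.8 5.99 151.7 0.0706 [-1.2  2.7  7.2]
142.8 6.29 141.6 0.0709 [-1.6  3.   6.3]
132.8 6.59 131.6 0.0712 [-0.3  3.3  6.9]
122.80000000000001 6.89 121.6 0.0714 [-0.6  4.1  5.4]
[0.53499322 0.175536   0.1486621 ]
```

View pics/w3.png

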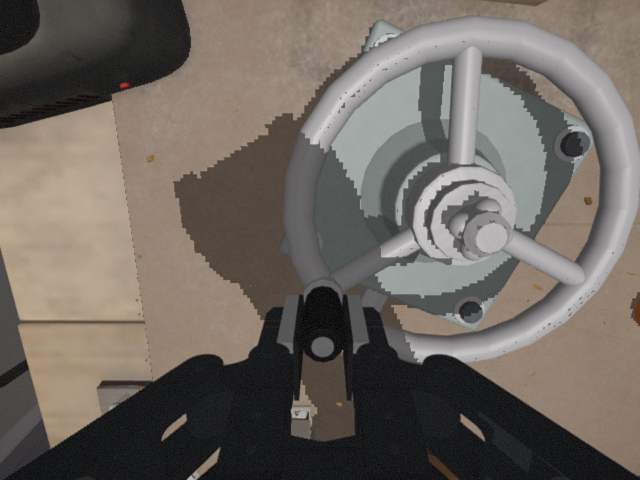

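The handle is still held at (323,330) and the wheel follows it with low forces. The rest of the turn comes next, stopping short of the pointer.

```bash
python3 - <<'E'
from h import *
a=122.8;k=0
while a>-185:
    a=max(a-10,-185); arm.line_to(hp(a),0.08)
    f=arm.read_ft_force()
    if np.linalg.norm(f)>25: print("HIGH",a,f);break
    k+=1
    if k%5==0:
        p=arm.read_tool_pos(); v=p[:2]-C
        print(a,round(arm.read_time(),2),np.degrees(np.arctan2(v[1],v[0])).round(1),np.hypot(*v).round(4),f.round(1))
p,q=arm.read_tool_pos(),arm.read_eef_rot()
cv2.imwrite("pics/w4.png",snapshot("wrist")); np.savez("w4.npz",p=p,q=q); print(a,p)
t=snapshot("top");cv2.imwrite("pics/top4.png",t)
E
```

```text
72.8 8.44 71.5 0.0717 [2.7 4.1 3.6]
22.799999999999997 9.94 20.7 0.0708 [ 4.7 -0.3  5.1]
-27.200000000000003 11.44 -29.5 0.0695 [-2.3 -1.2 11.6]
-77.2 12.94 -78.9 0.0682 [-2.9  4.2 11.4]
-127.2 14.44 -128.1 0.0684 [2.3 5.7 7.5]
-177.2 15.94 -176.9 0.0696 [2.8 1.  8.2]
-185 [0.50280473 0.12017331 0.14858256]
```

View pics/w4.png

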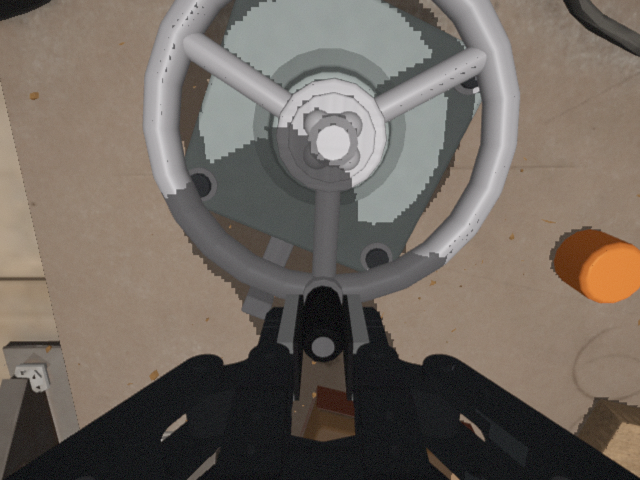

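```bash
python3 - <<'E'
import cv2, numpy as np
t=cv2.imread("pics/w4.png")
cv2.imwrite("pics/w4c.png",cv2.convertScaleAbs(cv2.resize(t[220:370,180:380],(800,600),interpolation=cv2.INTER_CUBIC),alpha=1.4))
E
```

```text
(no output)
```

View pics/w4c.png

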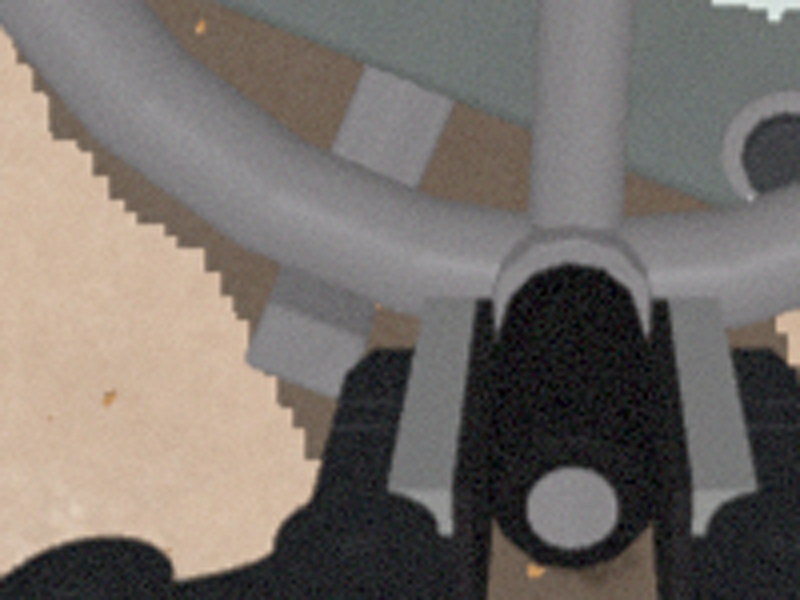

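```bash
python3 - <<'E'
from h import *
d=np.load("w4.npz"); pose=(d["p"],d["q"])
f=lambda u,z:onplane("wrist",(180+u[0]/4,220+u[1]/4),z,pose)[:2]
deg=lambda v:np.degrees(np.arctan2(v[1],v[0]))
ax=onplane("wrist",(333,142.5),.089,pose)[:2]; print("axis",ax)
pin=f((572,508),.099); print("pin",pin,np.hypot(*(pin-ax)),deg(pin-ax)%360, "tcp",pose[0][:2])
pt=f((307,350),.04); print("ptr",pt,np.hypot(*(pt-ax)),deg(pt-ax))
a,b=f((205,0),.012),f((720,205),.012); print("edge",deg(b-a),"-> axis",deg(b-a)-90)
for z in(.006,.012):
  a,b=f((408,84),z),f((375,168),z); print("bracket",deg(b-a), deg(f((391,126),z)-ax))
E
```

```text
axis [0.5732552  0.11520869]
pin [0.50358717 0.11842852] 0.0697424022894781 177.35385881350254 tcp [0.50280473 0.12017331]
ptr [0.48782275 0.15215472] 0.09307907200222103 156.61350023876045
edge -113.01667076598763 -> axis -203.0166707659876
bracket 157.94340333117964 156.48203181125777
bracket 157.94340333117964 156.32753406380755
```

```bash
sed -i 's/^C=.*;  *R0/C=np.array([.5727,.1167]); R0/' h.py; python3 - <<'E'
from h import *
for a in (170,163,156.7):
    arm.line_to(hp(a),0.06)
    p=arm.read_tool_pos();v=p[:2]-C;print(a,np.degrees(np.arctan2(v[1],v[0])),np.hypot(*v),arm.read_ft_force().round(1))
arm.pause(0.2)
p,q=arm.read_tool_pos(),arm.read_eef_rot(); im=snapshot("wrist");print(arm.read_time(),p,arm.read_ft_force().round(1))
cv2.imwrite("pics/w5.png",im); np.savez("w5.npz",p=p,q=q)
E
```

```text
170 170.78792384310833 0.06995363835644973 [1.8 1.3 9.9]
163 163.82299584138022 0.069973175648175 [ 0.3  1.7 10.1]
156.7 157.61686814306609 0.06996997648961047 [ 0.4  0.5 10.1]
17.4083 [0.50798633 0.14332066 0.14858065] [ 0.3  1.  10.6]
```

View pics/w5.png

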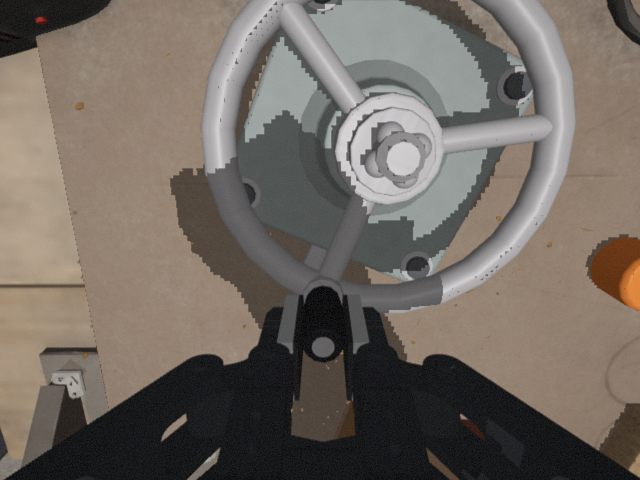

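```bash
python3 - <<'E'
from h import *
d=np.load("w5.npz"); pose=(d["p"],d["q"])
ax=onplane("wrist",(404,157.5),.089,pose)[:2];pin=onplane("wrist",(322.8,347.5),.099,pose)[:2]
print(ax,pin,np.degrees(np.arctan2(*(pin-ax)[::-1])))
arm.line_to(hp(156.0),0.04)
p=arm.read_tool_pos();v=p[:2]-C;print(np.degrees(np.arctan2(v[1],v[0])))
arm.move_gripper(0.45)
p=arm.read_tool_pos();arm.line_to([p[0],p[1],.27],0.2)
p,q=arm.read_tool_pos(),arm.read_eef_rot(); im=snapshot("wrist");t=snapshot("top")
print(arm.read_time(),p,arm.read_ft_force().round(1))
cv2.imwrite("pics/w6.png",im); np.savez("w6.npz",p=p,q=q);cv2.imwrite("pics/top6.png",t)
cv2.imwrite("pics/w6c.png",cv2.resize(im[30:290,240:480],(554,600),interpolation=cv2.INTER_CUBIC))
E
```

```text
[0.57358035 0.11507355] [0.50849412 0.14161388] 157.8157524429404
157.50497471296595
18.8667 [0.50687081 0.14387903 0.26896284] [-0.   0.1  0.3]
```

View pics/w6.png

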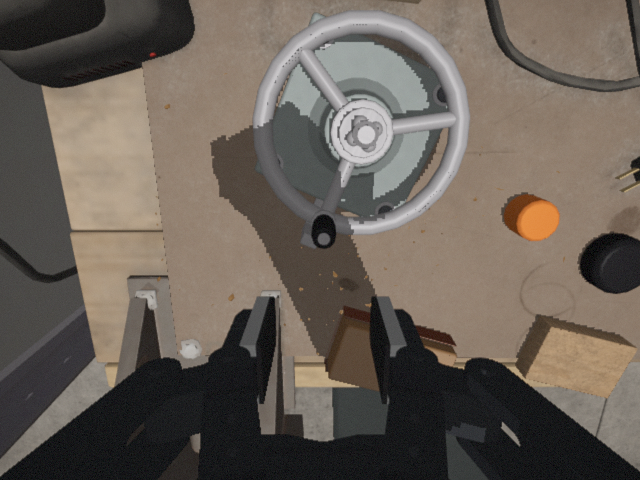

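View pics/w6c.png

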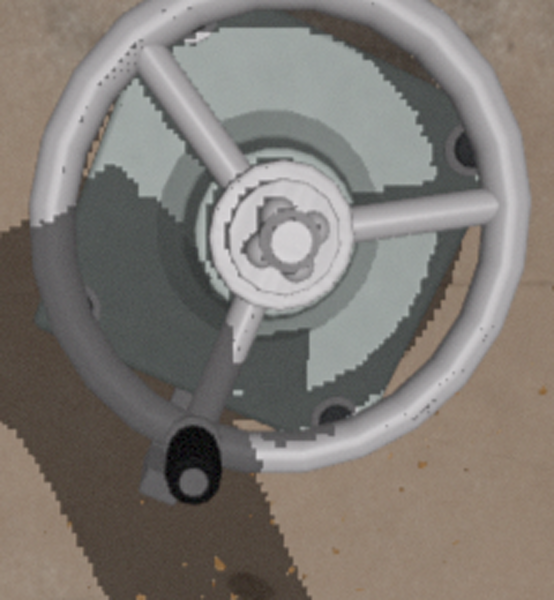

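```bash
python3 - <<'E'
from h import *
d=np.load("w6.npz"); pose=(d["p"],d["q"])
f=lambda u,z:onplane("wrist",(240+u[0]/2.308,30+u[1]/2.308),z,pose)[:2]
ax=f((293,240),.089);pin=f((194,482),.099)
g=lambda P:(np.hypot(*(P-ax)),np.degrees(np.arctan2(*(P-ax)[::-1])))
print(ax,g(pin),"outer-left corner",g(f((141,495),.04)))
d4=np.load("w4.npz");pose=(d4["p"],d4["q"]);h=lambda u,z:onplane("wrist",(180+u[0]/4,220+u[1]/4),z,pose)[:2]
ax=onplane("wrist",(333,142.5),.089,pose)[:2]
for u in [(270,310),(365,340),(248,360),(335,397)]: print(u,g(h(u,.04)))
# w1
d=np.load("w1.npz"); pose=(d["p"],d["q"])
f=lambda u,z:onplane("wrist",(200+u[0]/2.308,30+u[1]/2.308),z,pose)[:2]
ax=f((273,294),.089)
for u in [(150,525),(183,540),(163,487)]: print("w1",u,g(f(u,.04)))
E
```

```text
[0.5734806  0.11477735] (np.float64(0.07028765271554885), np.float64(157.81283776782246)) outer-left corner (np.float64(0.0998527186419387), np.float64(153.27295308863125))
(270, 310) (np.float64(0.08986059909540882), np.float64(152.61617685447968))
(365, 340) (np.float64(0.08904027784504506), np.float64(160.65952513822396))
(248, 360) (np.float64(0.09762321195849255), np.float64(152.83869113769646))
(335, 397) (np.float64(0.098154158945697), np.float64(159.92657472340787))
w1 (150, 525) (np.float64(0.09714206944146517), np.float64(152.54200300980133))
w1 (183, 540) (np.float64(0.0977815487042022), np.float64(160.1239867619474))
w1 (163, 487) (np.float64(0.0821047596190168), np.float64(151.20496537568818))
```

The handle now stands at 157.8° and the pointer at about 156.5°, so it is roughly 1.3° (0.02 rad) short after the full turn. I'll work out the fingertip depth from these pictures, then look at the cap.

```bash
python3 - <<'E'
from h import *
c=camera_info("wrist");T=c["T_tool_cam"]
def tip(px,z):
    d=T[:3,:3]@np.array([(px[0]-c["cx"])/c["fx"],(px[1]-c["cy"])/c["fy"],1]);o=T[:3,3];return o+d*(z-o[2])/d[2]
print(tip((299,294.5),-.011),tip((276,297),-.011),tip((450,312),-.011))
cap=np.array([.4545,-.2575])
p=[cap[0]-.05,cap[1],.27]; print(arm.ik(p,Q))
p=[.43,cap[1],.24]; print(arm.ik(p,Q))
arm.movep(p,Q)
p,q=arm.read_tool_pos(),arm.read_eef_rot(); im=snapshot("wrist"); print(arm.read_time(),p)
cv2.imwrite("pics/w7.png",im); np.savez("w7.npz",p=p,q=q)
E
```

```text
[ 0.07046622 -0.00782584 -0.011     ] [ 0.06826224 -0.01669579 -0.011     ] [ 0.05626523  0.04763689 -0.011     ]
[ 0.64244279  0.40112602 -0.16779508  1.94329643  0.09065066  0.80428537
 -1.14601683]
[ 0.62193328  0.47340627 -0.18114171  1.92389207  0.12019926  0.75456894
 -1.19821981]
20.4333 [ 0.43095175 -0.25608875  0.24006273]
```

View pics/w7.png

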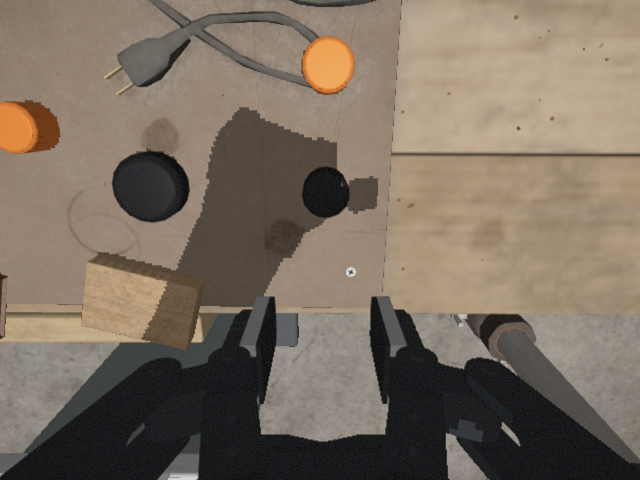

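The small black cap shows at (326,192) in the wrist view, with the wide one at (150,186). Locating it now.

```bash
python3 - <<'E'
from h import *
im=cv2.imread("pics/w7.png");d=np.load("w7.npz"); pose=(d["p"],d["q"])
g=(im[150:235,290:365].max(2)<45).astype(np.uint8)
n,l,st,c=cv2.connectedComponentsWithStats(g);i=1+np.argmax(st[1:,4]);print(c[i]+[290,150],st[i])
# predicted silhouette bbox for a candidate; fit x,y by matching bbox of projected rims
from scipy.optimize import least_squares
a=np.linspace(0,2*np.pi,90)
x0,y0,w,h=st[i][:4];obs=np.array([290+x0,150+y0,290+x0+w,150+y0+h])-.5
def bb(x):
    P=np.array([projw([x[0]+.018*np.cos(t),x[1]+.018*np.sin(t),z],pose) for z in(0,.028) for t in a]);return np.r_[P.min(0),P.max(0)]
r=least_squares(lambda x:bb(x)-obs,[.4545,-.2575]);print(r.x,r.fun,obs)
print(pose[0], c[i])
o,dd=ray("wrist",c[i]+[290,150],pose);
E
```

```text
[325.05260304 191.97071584] [  12   17   47   50 1844]
[ 0.4536183  -0.25904219] [-1.03353613 -1.65622962  1.03293841  1.68284323] [301.5 166.5 348.5 216.5]
[ 0.43095175 -0.25608875  0.24006273] [35.05260304 41.97071584]
```

```bash
python3 - <<'E'
from h import *
cx,cy=.4533,-.2575
for y in (0,np.pi): print(arm.ik([cx,cy,.15],ori(y)))
y=min((0,np.pi),key=lambda y:abs((arm.ik([cx,cy,.15],ori(y))[6])) if arm.ik([cx,cy,.15],ori(y)) is not None else 9)
print("yaw",y)
arm.move_gripper(0.68,20)
arm.movep([cx,cy,.15],ori(y))
arm.line_to([cx,cy,.074],0.12)
print(arm.read_ft_force().round(1),arm.read_tool_pos())
arm.move_gripper(0.0,20); print("x grip",arm.read_opening()*85,arm.read_ft_force().round(1),arm.read_tool_pos())
cv2.imwrite("pics/w8.png",snapshot("wrist"))
arm.move_gripper(0.68,20)
arm.line_to([cx,cy,.074],0.1,ori=Q)
print(arm.read_time(),arm.read_tool_pos())
arm.move_gripper(0.0,80); print("y grip",arm.read_opening()*85,arm.read_ft_force().round(1),arm.read_tool_pos(),arm.read_time())
cv2.imwrite("pics/w9.png",snapshot("wrist"))
E
```

```text
[ 0.81905846  0.68737234 -0.53176027  1.94443543  0.55408827  0.65789847
 -0.06298482]
[ 0.32676472  0.64203141  0.22483591  1.95998857 -0.25155066  0.56612917
 -2.42008182]
yaw 0
[0.5 0.6 0.1] [ 0.45379278 -0.25749035  0.07450129]
x grip 35.34563393114393 [-0.3  0.3  4.7] [ 0.45379718 -0.25772633  0.07492898]
25.025 [ 0.45329347 -0.25750503  0.07397513]
y grip 33.9967100349727 [-1.4  0.2  4.7] [ 0.45328599 -0.25755966  0.07443858] 25.3667
```

View pics/w9.png

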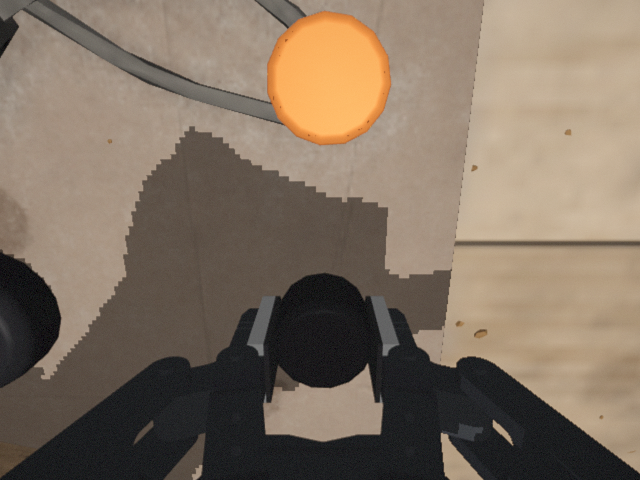

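View pics/w8.png

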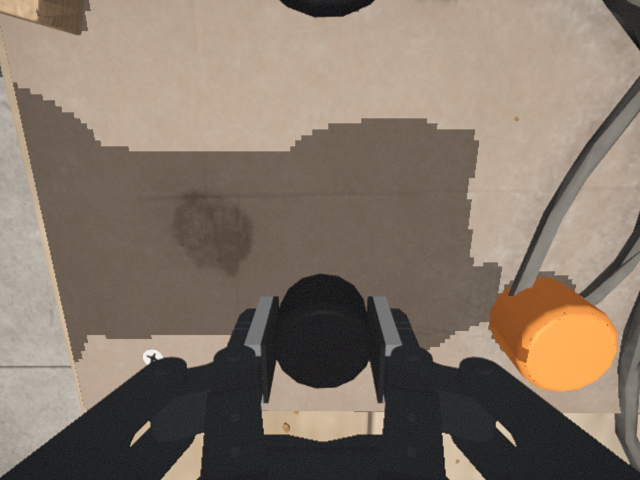

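The cap is held at (325,330), centred by both squeezes. Lifting it and carrying it over the stud.

```bash
python3 - <<'E'
from h import *
p=arm.read_tool_pos(); arm.line_to([p[0],p[1],.20],0.15)
print(arm.read_ft_force().round(2))
T=[.5726,.1167]
arm.movep([*T,.215],Q)
arm.line_to([*T,.190],0.1)
p,q=arm.read_tool_pos(),arm.read_eef_rot();print(p,arm.read_time(),arm.read_opening()*85)
cv2.imwrite("pics/w10.png",snapshot("wrist"));s=snapshot("scene");t=snapshot("top")
o=np.hstack([cv2.resize(s[130:250,230:370],(400,343)),cv2.resize(t[165:285,150:270],(343,343))]);cv2.imwrite("pics/st10.png",o)
E
```

```text
[-0.11  0.76  0.05]
[0.57258528 0.11554747 0.18968807] 28.2667 33.858369315607604
```

View pics/w10.png

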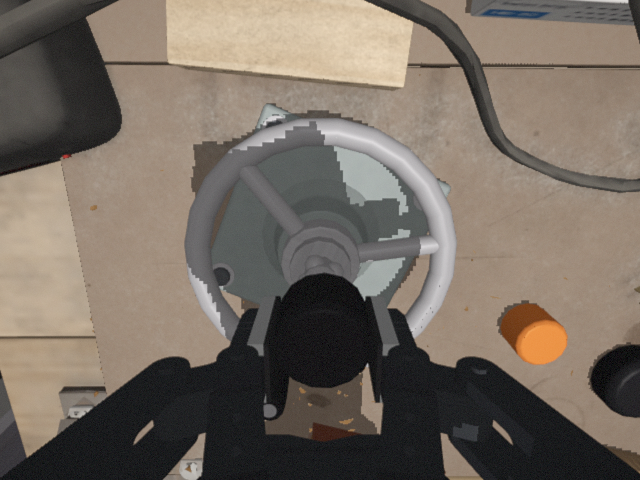

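View pics/st10.png

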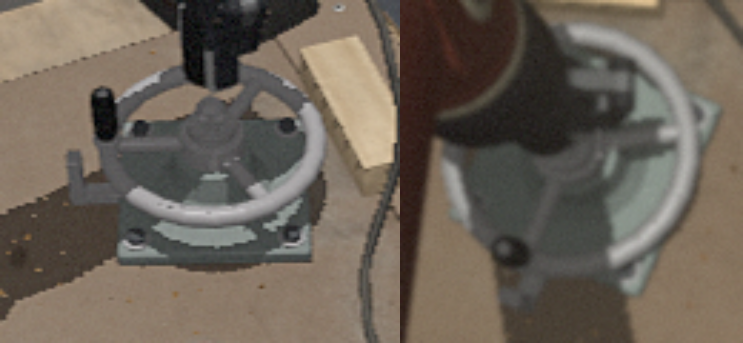

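```bash
python3 - <<'E'
from h import *
arm.pause(0.1);p=arm.read_tool_pos();print(p)
arm.line_to([.5726,.1167+(.1167-p[1]),.185],0.05)
p=arm.read_tool_pos();print(p,arm.read_ft_force().round(2))
# hub seen in w10
pose=(np.array([.57258,.11555,.18969]),arm.read_eef_rot())
print("hub",onplane("wrist",(320.5,257),.068,pose))
z=.0744+.070
for h in (.022,.016,.0125):
    arm.line_to([.5726,.1167+.0011,z+h],0.03)
    print(h,arm.read_tool_pos().round(4),arm.read_ft_force().round(1),arm.read_time())
E
```

```text
[0.57295093 0.11666685 0.19064667]
[0.57230293 0.1167355  0.18464465] [0.11 0.93 0.32]
hub [0.58004091 0.11513119 0.068     ]
0.022 [0.5727 0.1178 0.1664] [ 0.1  0.2 -0.6] 29.5417
0.016 [0.5724 0.1178 0.1601] [ 0.1  0.1 -1. ] 29.8917
0.0125 [0.5725 0.1177 0.1567] [ 0.4 -0.4  0. ] 30.1583
```

```bash
python3 - <<'E'
from h import *
z=.0744+.070
h=.0125
while h>0.0005:
    h-=.0015
    arm.line_to([.5726,.1167,z+h],0.02)
    p=arm.read_tool_pos();f=arm.read_ft_force()
    print(round(h*1e3,1),((p-[0,0,z])*1e3).round(1),f.round(1),round(arm.read_opening()*85,1),round(arm.read_time(),2))
    if np.hypot(*f[:2])>12 or f[2]>22: print("stop");break
E
```

```text
11.0 [572.5 116.8  11.1] [-0.1 -0.3  1.7] 33.8 30.41
9.5 [572.8 116.8  10.1] [-1.2  0.8  4.9] 33.6 30.66
8.0 [573.  116.9   8.8] [-1.6  0.4  5.4] 33.4 30.91
6.5 [572.7 116.8   6.8] [-1.2  0.8  3.8] 33.9 31.16
5.0 [572.4 116.7   4.2] [ 0.1  0.6 -2.6] 33.5 31.41
3.5 [572.3 116.7   2.3] [ 1.9  1.3 -7. ] 33.5 31.66
2.0 [572.2 116.6   1.4] [-0.7  0.7 -5.9] 33.9 31.91
0.5 [572.6 116.5   0.8] [-0.1  1.1 -1.6] 34.1 32.16
-1.0 [ 5.729e+02  1.166e+02 -1.000e-01] [-2.5 -0.4  3.6] 33.5 32.41
```

The force peaked and then reversed, so the cap clicked past the balls at about 6 mm and sits near 0. Now pressing it onto the hub.

```bash
python3 - <<'E'
from h import *
z=.0744+.070; h=-.001
for i in range(16):
    h-=.001
    arm.line_to([.5726,.1167,z+h],0.02); arm.pause(0.15)
    p=arm.read_tool_pos();f=arm.read_ft_force()
    print(round(h*1e3,1),((p-[0,0,z])*1e3).round(1),f.round(1),round(arm.read_time(),2))
    if f[2]>24: break
arm.pause(1.0)
f=[]
for _ in range(8): f.append(arm.read_ft_force()); arm.pause(.05)
print(np.mean(f,0).round(1),np.ptp(f,0).round(1),arm.read_tool_pos(),arm.read_opening()*85,arm.read_wrist_torque().round(2),arm.read_time())
p,q=arm.read_tool_pos(),arm.read_eef_rot()
w=snapshot("wrist");cv2.imwrite("pics/w11.png",w);s=snapshot("scene")
t=snapshot("top")
cv2.imwrite("pics/st11.png",np.hstack([cv2.resize(s[130:250,230:370],(400,343)),cv2.resize(t[165:285,150:270],(343,343))]))
np.savez("w11.npz",p=p,q=q)
E
```

```text
-2.0 [ 5.729e+02  1.166e+02 -4.000e-01] [-3.5 -1.5  9. ] 32.81
-3.0 [ 5.730e+02  1.166e+02 -5.000e-01] [-4.9 -1.5 13.7] 33.21
-4.0 [573.  116.6  -0.8] [-5.6 -0.9 17.8] 33.61
-5.0 [573.  116.6  -0.9] [-6.4 -2.1 23.4] 34.01
-6.0 [573.  116.6  -1.2] [-9.1 -2.5 27.8] 34.41
[-8.2 -2.  27.2] [1.3 1.2 0.9] [0.5729859 0.1165869 0.1432401] 33.37509792286632 [-0.46  1.79  0.01] 35.8083
```

View pics/w11.png

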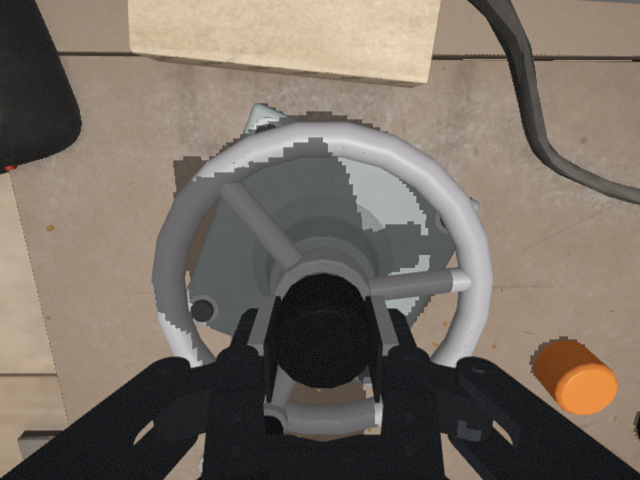

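View pics/st11.png

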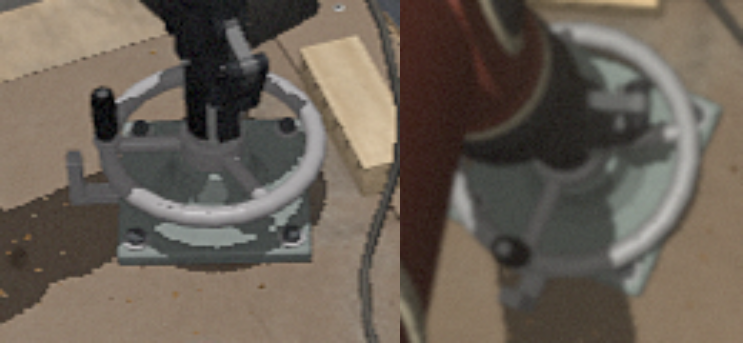

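The scene crop shows the cap down on the hub at (213,130). The handle has not moved, at (103,108) in the scene crop and (510,252) in the top crop. A steady 27 N is being held, so I'm handing in.

```bash
python3 - <<'E'
from h import *
print(arm.read_ft_force().round(1),arm.read_time()); print(ticket.finish_job())
E
```

```text
[-7.7 -1.3 27.1] 35.9583
the job is handed in; nothing more can be done
None
```

I gave the handwheel its full clockwise turn and pressed the small black cap onto the stud. I handed in at 36.0 s with the cap still held and pressed down at 27 N.

- **Wheel:** I turned it by the crank handle past the pointer post, once right round, and back to the pointer. It ran free; the wrist force stayed low, mostly a vertical load of up to about 12 N from the grip. The last close measurement put the handle about 1.3° (0.02 rad) short of the pointer, and I left it there. In the later scene and top pictures the handle had not moved.
- **Cap:** The push peaked at only about 5 N in my step readings, below the 9 N given. The force then reversed and pulled the cap down below about 6 mm, which I took as the click. It ended with its origin at the hub face: the gripper read 1.2 mm past nominal. Washer give explains about 0.8 mm of that; the rest may be slight slip in the grip.
- **Side force:** There was a steady sideways force of about 8 N while pressing, which I did not trim out.
- **Calibration:** The wrist camera and the arm's own track disagreed by about 1.7 mm in y. I used the arm's track for the wheel axis.
- **Other items:** I did not touch the wide cap, sanding block or offcuts, and did not check their positions again at the end.

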